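Take the engraved pillbox from under the engraving head with tongs

ROBOT

A 7-joint arm with a two-finger parallel gripper is mounted at the origin on a cart in front of the work surface, level with it; the furniture and walls round the work are solid. World frame = base frame: x ahead of the robot, y to its left, z up, the work surface at z = 0. Lengths are in m, angles in rad, forces in N, time in s.
With the tool pointing down it reaches from about 0.425 to 0.875 m from the base axis. Payload 4.7 kg.
Tool frame: the origin (TCP) lies at the very end of the fingers, on their centre line; the grasp point (between the pads) lies 19 mm behind it (ctrl.grasp_offset is the distance from the TCP to the grasp point, in m); z points along the fingers, y is the direction in which the jaws open and shut (so a half turn about z gives the same grasp; the last joint's range is limited). The gripper opens to 87 mm and grips with 3 to 60 N. Pads are 19 mm wide; open, the fingers measure 117 mm over their backs; the gripper's body (75 mm by 190 mm) begins 51 mm behind the grasp point.
Start: joints at [1.303, 0.321, -0.07, 1.45, 0.023, 1.371, -0.057], TCP at [0.181, -0.624, 0.223] pointing down, gripper open.
Joint ranges: [-2.86, 2.86], [-0.3, 2.09], [-1.38, 1.24], [0.06, 2.45], [-1.56, 4.7], [0.09, 2.05], [-2.69, 2.69]. Speed limits (rad/s): [2.57, 2.57, 3.14, 3.14, 3.14, 3.14, 3.14].

INTERFACE

Orientations are given as a rotation vector (axis times angle).
In Python, from bench import ctrl gives the robot as it stands.
- The arm moves only by the shell command python3 -m creep 'ROWS' [FORCE]. ROWS is JSON, a list that holds one entry, the list of rows, each a list of 7 numbers: the opening, from 0 (shut) to 1 (fully open), then the shift along the tool's x, y, z in mm, then the turn, a rotation vector about the tool's x, y, z in rad. In form: [[[grip, dx, dy, dz, rx, ry, rz], ...]]. A call has 1 to 5 rows; each row is the pose to reach, as a shift and turn from the pose commanded when the call began, along the tool's axes at that moment; what a row does not reach only later rows make up. A row lasts 1/10 s, in which the tool goes at most 50 mm and 8.59 degrees, less where a joint would pass 70% of its speed; a pose out of reach is approached as far as the arm can. A call with a gripper value outside its range is refused whole. The fingers move at their own pace and stop on an object; FORCE is the grip in N (left out, the last holds). Time passes only in rows, so rows that repeat a pose let the fingers close. It gives the time, the measured TCP pose, the force and the opening at its end, in the units of the state.
- ctrl.get_state(): the state, without advancing time (a new reading comes with each control period).
- ctrl.get_image(name): name is "scene" or "top" or "wrist"; returns the picture (480x640x3 uint8, red, green, blue); there is no depth.
- ctrl.camera_params(name): a dict with "K" (3x3 intrinsics, pixels), "pose" (4x4, takes a point from camera to world coordinates). Camera axes: x right, y down, z forward; pixel columns grow to the right and rows downward; lengths in m; the calibration is good to about 2 mm. The wrist camera is an equidistant fisheye: a pixel r from the principal point sees the ray r / f radians off the axis. A picture is of the moment at which its call begins: read the wrist's pose just before it. camera_params takes no time and is no camera call; for the wrist camera it gives the pose at the moment of the call.
- ctrl.close_job(): hands the job in, once; it reports no verdict.
The state is a dict: "time": time; "joint_positions": joint angles; "qd": joint speeds; "joint_torque": joint torques, N m; "position": TCP position; "tool_rot": TCP orientation; "ft_force": force on the tool from outside, world axes, zero at the start; "torque": the same for the moment, N m; "grip_width": opening from 0.0 (shut) to 1.0 (fully open).
Only numpy, scipy, OpenCV 4.12 (cv2) and the standard library are available. Lean on these libraries where they do the work, as an engineer would, in place of code of your own. Each camera call takes 0.05 s, during which the arm holds its last target. There are 200 camera calls.

TASK

The small pillbox in the engraving stand is finished: swing the stand's lift lever fully up so that the nose comes off the box, then take up the soft-tipped tongs, close them on the box, lift it out of its nest and draw it out from under the head. The program finishes while still holding: the box gripped between the jaws of the tongs, level, still, well clear of the stand to the front or side and of everything else, and at least 12 cm above the worktop, with the lever left up. Touch the polished box only with the tongs, never with the gripper, do not drop it, and leave the other things on the counter where they are.

Things in the scene. Friction and masses are not known exactly. Their poses are not given: they have to be found in the camera images.
- engraver: White engraving stand, fixed. Origin on the worktop under the nest's axis; x from the open front (robot's side) to the column behind, z up. Base x -75..125, y +-60, top 16 mm. Head over the nest: x -32..120, y +-28, from 100 to 146 mm high (round motor cap on top, x 46..94, to 175 mm). Column x 71..117. The space round the nest is open in front and at both sides.
- nest (a point): Middle of the nest's floor, 40 mm above the worktop, axes as the stand. The nest is a round post 44 mm wide with a recess 39 mm wide and 3 mm deep (rim 43 mm above the worktop) for the foot of the pillbox; the box is wider than the post all round.
- lever (a joint): Lift lever on the right (-y) cheek of the head: 0 = level, pointing to the stand's -x, nose down on the box; grows as the knob swings up, to 1.25 rad at the stop (nose 18 mm up). Fully up: at or near the stop, past 1.0. Turns with 1 to 2 N at the knob and stays where it is left. While down, the nose bars the box from being lifted.
- lever_knob (a point): Centre of the lever's black knob, a barrel 16 mm in diameter and 16 mm long lying along the stand's y; 62 mm from the pivot, in front of the head while down. It can be pinched by its two ends from above and turns between the fingers.
- lever_pivot (a point): Point on the lever's hinge axis (which runs along the stand's y) level with the knob's centre; fixed on the stand at x -10, y -39.5, z 127 mm.
- pillbox: Bright metal pillbox like a shell, nearly round, 51 x 48 x 22 mm, 60 g, in the nest under the nose. Origin under its foot, z up. Widest (48 mm, 51 over the front button) at the seam 11 mm up; the foot is narrower (28 mm at 2 mm, 40 mm at 5 mm). The smaller of the two pillboxes, and the one in the stand.
- pillbox_mid (a point): Centre of the pillbox at the height of its seam, 11 mm above its underside: the point to close the tongs on.
- tongs: Spring tongs, steel arms, black rubber grips and soft jaws, lying flat, 22 mm high, 125 g, balanced near the grips. This body is the left (+y) arm; origin under the pivot at the tail, x to the jaws (turns half as much as the tongs close). A ring reaches 30 mm behind the pivot, the jaws 236 mm ahead. Jaw faces 34 x 14 mm, slightly hollow; at rest 84 mm apart in the middle, 73 mm at the rear ends.
- tongs_right (a joint): Closing angle of the tongs: 0 at rest (open), 0.33 shut, about 0.16 with the jaws on the pillbox. A spring opens them: about 4 N on each grip at rest, 8 N at the box. To carry them open, squeeze the grips to about 53 mm; to hold the box squeeze with 20 to 40 N (grips then about 40 mm wide; half of the squeeze beyond the spring reaches the jaws).
- tongs_grip_left (a point): Middle of the outer face of the left grip, 105 mm from the pivot, 11 mm above the underside; the rubber grip is 46 mm long and 22 mm high. Left and right together are 57 mm wide at rest: grip them here from above, across the tongs.
- tongs_grip_right (a point): The same on the right arm.
- tongs_jaw_left (a point): Middle of the left jaw's face, 216 mm from the pivot, 11 mm above the underside (111 mm ahead of the grip point).
- tongs_jaw_right (a point): The same on the right arm. The point half way between the two jaw points belongs on pillbox_mid before closing.
- spare_box: Bystander: the larger shell-shaped pillbox, 63 x 60 x 27 mm, standing on the worktop. Leave alone.
- egg_cup: Bystander: egg cup, 43 mm wide, 40 mm high. Leave alone.
- ribbon_spool: Bystander: spool of ribbon lying flat, 72 x 104 x 20 mm. Leave alone.
- infuser: Bystander: tea infuser, a ball on a foot, 46 mm wide, 79 mm high. Leave alone.
Not all that is in view belongs to the job. What is shaped like the pillbox but purple is not meant.

How it is judged:
On the way, in this order (a step that is already met when the one before it is completed fails the run):
1. the lift lever is fully up, the box still in its nest (value of joint lever above 1 rad and distance between pillbox_mid and nest below 0.016 m), for 0.2 s.
2. the tongs are taken up by the gripper (height (world z) of each of tongs_grip_left, tongs_grip_right above 0.04 m and contact force between the fingers and tongs above 1 N and value of joint lever above 1 rad), for 0.2 s.
3. the box is between the jaws and out of the nest, under a raised nose (z of pillbox in the frame of nest above 0.006 m and contact force between pillbox and tongs above 0.5 N and contact force between pillbox and tongs_right above 0.5 N and contact force between pillbox and engraver below 0.1 N and value of joint lever above 1 rad), for 0.1 s.
At the end, for the whole second after the job is handed in: Pillbox held between both jaws, underside over 120 mm above the worktop, over 70 mm sideways from the nest, within 23 deg of level, still (under 30 mm/s); gripper holds the tongs; box and tongs touch neither stand nor worktop; lever above 1.0 rad (height (world z) of pillbox above 0.12 m and horizontal distance between pillbox_mid and nest above 0.07 m and angle between pillbox's own z axis and vertical below 0.4 rad and contact force between pillbox and tongs_right above 0.5 N and contact force between pillbox and tongs above 0.5 N and distance between pillbox_mid and tongs_jaw_left below 0.04 m and distance between pillbox_mid and tongs_jaw_right below 0.04 m and contact force between the fingers and tongs above 2 N and contact force between each of pillbox, tongs and engraver below 0.1 N and height (world z) of tongs_grip_left above 0.08 m and height (world z) of tongs above 0.05 m and linear speed of pillbox below 0.03 m/s and value of joint lever above 1 rad); the arm keeps its last pose, push and grip.
It fails at once if the gripper touches the pillbox (contact force between any of the fingers, the arm and pillbox above 0.3 N).
It fails at once if the pillbox falls (height (world z) of pillbox_mid below 0.04 m).
It fails at once if a bystander is moved (distance of any of spare_box, egg_cup, ribbon_spool, infuser from where it was at the start of the episode above 0.025 m).
It also fails if it takes over 58 s, if anything falls off the work surface, if the arm or the gripper's body presses on something with over 40 N, if the wrist force passes 120 N, or if a joint passes its speed limit or range.

## Working session

There is one attempt and no reset: what is moved stays moved. The work goes in short steps, Python scripts to look and compute and a shell command to move; the robot and the scene stay as the last step left them, time stands still between calls to the robot, and variables do not carry over. Pictures are saved under pics/ and viewed, about 8 in all and at most 12, crops included, and the job is handed in when it is done.

```bash
mkdir -p pics; ls; python3 - <<'E'
from bench import ctrl
import cv2,numpy as np
s=ctrl.get_state();print(s)
for n in("scene","top"):
    im=ctrl.get_image(n);cv2.imwrite(f"pics/{n}0.png",im[...,::-1]);p=ctrl.camera_params(n);print(n,p)
E
```

```text
pics
{'time': 0.0, 'joint_positions': array([ 1.30311313,  0.32180568, -0.07007781,  1.45166716,  0.02262426,
        1.37076845, -0.05690454]), 'qd': array([ 0.00149867,  0.0016539 ,  0.00037424, -0.0015667 , -0.00137785,
       -0.00019034, -0.0006693 ]), 'joint_torque': array([-7.49769561e-05, -4.91301441e+01, -4.04291181e-01, -3.12529814e+01,
       -6.39837189e-02,  4.36585851e-02,  1.98007524e-04]), 'position': array([ 0.18053472, -0.62386382,  0.22147663]), 'tool_rot': array([-3.10865367e+00, -4.40942693e-01,  6.00228792e-04]), 'ft_force': array([-0.05959405, -0.25066536,  0.52079215]), 'torque': array([-0.01563769, -0.02561642, -0.01492812]), 'grip_width': 1.0000506280142605}
scene {'K': array([[589.86992673,   0.        , 319.90100904],
       [  0.        , 589.86992673, 235.18060651],
       [  0.        ,   0.        ,   1.        ]]), 'pose': array([[-0.58502517, -0.53792932,  0.60694118, -0.20156935],
       [-0.81101292,  0.38978228, -0.43626576,  0.53710903],
       [-0.00189478, -0.74746359, -0.66430007,  0.94087127],
       [ 0.        ,  0.        ,  0.        ,  1.        ]])}
top {'K': array([[572.24027629,   0.        , 324.37224729],
       [  0.        , 572.24027629, 243.85405266],
       [  0.        ,   0.        ,   1.        ]]), 'pose': array([[ 0.01774392, -0.9903192 ,  0.13767001,  0.38085496],
       [-0.99968171, -0.01510233,  0.0202088 , -0.04375474],
       [-0.01793402, -0.13798477, -0.99027197,  1.37329349],
       [ 0.        ,  0.        ,  0.        ,  1.        ]])}
```

View pics/top0.png

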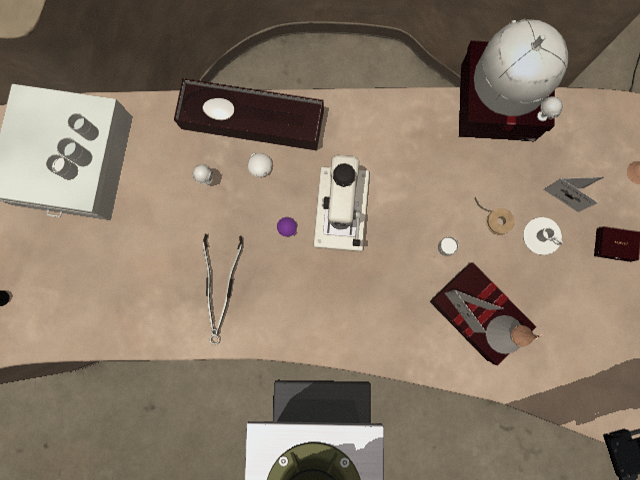

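View pics/scene0.png

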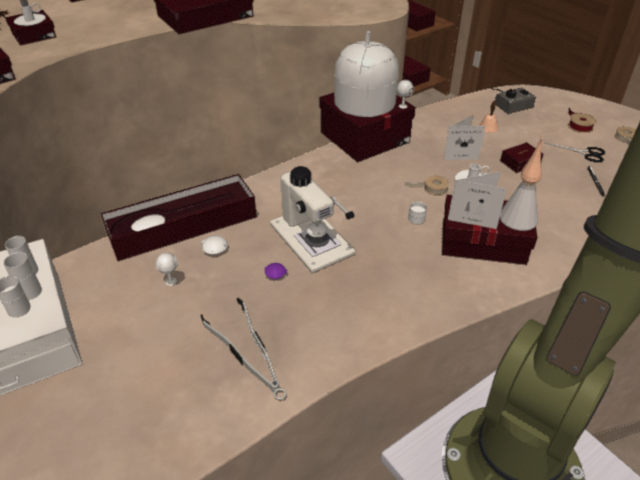

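Top view: stand base corners are near (321,166), (369,170), (363,250), (314,247), and the knob is at (357,243). The tongs' ring is at (215,339) and the jaws at (206,240) and (241,242). The purple decoy is at (287,227). The scene view agrees, with the knob at (350,215).

```bash
cat > h.py <<'E'
from bench import ctrl
import cv2,numpy as np
from scipy.spatial.transform import Rotation as R
def ray(n,px,P=None):
    P=P or ctrl.camera_params(n);K=P['K'];T=P['pose'];px=np.array(px,float)
    d=np.array([(px[0]-K[0,2])/K[0,0],(px[1]-K[1,2])/K[1,1],1])
    if n=='wrist':
        r=np.hypot(d[0],d[1]);d=np.array([d[0]/r*np.sin(r),d[1]/r*np.sin(r),np.cos(r)])
    return T[:3,3],T[:3,:3]@(d/np.linalg.norm(d))
def cast(n,px,z,P=None):
    o,d=ray(n,px,P);return o+d*(z-o[2])/d[2]
def tri(a,b):
    A=np.zeros((3,3));B=np.zeros(3)
    for o,d in(a,b):
        M=np.eye(3)-np.outer(d,d);A+=M;B+=M@o
    return np.linalg.solve(A,B)
def rel(pos,tcpR=None):
    "world target of TCP -> shift in tool axes mm"
    s=ctrl.get_state();r=R.from_rotvec(s['tool_rot']);return r.inv().apply(np.array(pos)-s['position'])*1000
def toW(nest,yaw,p):
    return np.array(nest)+R.from_euler('z',yaw).apply(p)
E
python3 - <<'E'
from h import *
np.set_printoptions(precision=4,suppress=True)
for p in [(321,166),(369,170),(363,250),(314,247)]: print('base',cast('top',p,.016))
print('knob',tri(ray('top',(357,243)),ray('scene',(350,215))))
for p in [(215,339),(206,240),(241,242)]: print('tongs',cast('top',p,.02))
for p in [(280,394),(205,321),(240,301)]: print('tongsS',cast('scene',p,.015))
im=cv2.imread('pics/top0.png');g=im.max(2)
# tongs dark grips
for (x0,y0,x1,y1) in [(195,225,255,350)]:
    m=(g[y0:y1,x0:x1]<60).astype(np.uint8)
    n,l,st,c=cv2.connectedComponentsWithStats(m)
    for i in range(1,n):
        if st[i,4]>3:
            q=c[i]+[x0,y0];print(st[i,4],q,cast('top',q,.02))
m=(im.min(2)>150).astype(np.uint8);
a=np.argwhere(m[230:252,300:375]);print(a.min(0),a.max(0))
s=np.hstack([cv2.resize(im[150:260,270:380],(600,600),interpolation=cv2.INTER_CUBIC)])
cv2.imwrite('pics/crop1.png',s)
E
```

```text
base [ 0.7613 -0.0044  0.016 ]
base [ 0.7528 -0.1215  0.016 ]
base [ 0.5561 -0.1086  0.016 ]
base [0.5616 0.0086 0.016 ]
knob [ 0.5576 -0.0896  0.1259]
tongs [0.3401 0.236  0.02  ]
tongs [0.574  0.2681 0.02  ]
tongs [0.5704 0.1837 0.02  ]
tongsS [0.3352 0.2413 0.015 ]
tongsS [0.5685 0.2716 0.015 ]
tongsS [0.5741 0.1867 0.015 ]
32 [205.2188 240.1875] [0.5735 0.2699 0.02  ]
21 [240.0476 241.381 ] [0.5719 0.186  0.02  ]
10 [207.  282.5] [0.4721 0.2609 0.02  ]
55 [229.5273 288.1273] [0.4597 0.2067 0.02  ]
4 [206.  292.5] [0.4484 0.2622 0.02  ]
[ 0 14] [20 62]
```

View pics/crop1.png

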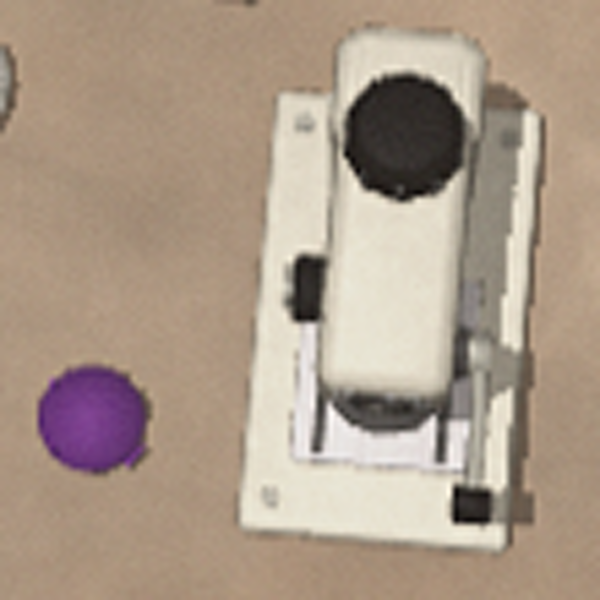

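```bash
python3 - <<'E'
from h import *
np.set_printoptions(precision=4,suppress=True)
print('tip',tri(ray('top',(537,337)),ray('scene',(540,140))))
print('card',tri(ray('top',(448,291)),ray('scene',(497,174))))
s=ctrl.get_state();r=R.from_rotvec(s['tool_rot']);print(r.as_matrix())
yaw=-.055
for sg in(1,-1):
    y=sg*np.array([-np.sin(yaw),np.cos(yaw),0]);z=np.array([0,0,-1]);x=np.cross(y,z)
    print('turn',(r.inv()*R.from_matrix(np.c_[x,y,z])).as_rotvec())
print('up',rel([.18,-.624,.42]),rel([.559,-.09,.42]),rel([.559,-.09,.2]))
E
```

```text
tip [ 0.3637 -0.4179  0.293 ]
card [ 0.4132 -0.293   0.2392]
[[ 0.9606  0.2781 -0.0006]
 [ 0.2781 -0.9606  0.0016]
 [-0.0001 -0.0017 -1.    ]]
turn [-0.0005 -0.0023 -2.8048]
turn [-0.0017  0.0004  0.3368]
up [  -0.583    -0.4018 -198.4179] [ 511.9538 -407.9586 -197.7804] [ 511.976  -407.5865   22.2193]
```

```bash
python3 -m creep '[[[1,0,0,-50,0,0,0],[1,0,0,-100,0,0,0],[1,0,0,-150,0,0,0],[1,0,0,-200,0,0,0],[1,0,0,-200,0,0,0]]]' 15
python3 -m creep '[[[0.6,38,-30,0,0,0,0],[0.6,76,-60,0,0,0,0],[0.6,114,-90,0,0,0,0],[0.6,152,-120,0,0,0,0],[0.6,190,-150,0,0,0,0]]]'
python3 -m creep '[[[0.6,38,-30,0,0,0,0],[0.6,76,-60,0,0,0,0],[0.6,114,-90,0,0,0,0],[0.6,152,-120,0,0,0,0],[0.6,190,-150,0,0,0,0]]]'
python3 -m creep '[[[0.6,38,-30,0,0,0,0.1],[0.6,76,-60,0,0,0,0.2],[0.6,114,-90,0,0,0,0.3],[0.6,132,-108,0,0,0,0.337],[0.6,132,-108,0,0,0,0.337]]]'
python3 - <<'E'
from h import *
s=ctrl.get_state();print(s['position'],s['time'],s['ft_force']);print(rel([.559,-.09,.2]))
im=ctrl.get_image('wrist');cv2.imwrite('pics/w1.png',im[...,::-1])
print(ctrl.camera_params('wrist'))
E
```

```text
time: 0.6
position: [0.1813, -0.6259, 0.431]
tool_rot: [3.098, 0.439, 0.004]
ft_force: [0.4, -0.3, 0.0]
grip_width: 1.001
time: 1.1
position: [0.3223, -0.4255, 0.4218]
tool_rot: [-3.11, -0.441, 0.001]
ft_force: [1.4, -0.8, -0.5]
grip_width: 0.648
time: 1.6
position: [0.4629, -0.2287, 0.422]
tool_rot: [-3.111, -0.441, 0.001]
ft_force: [0.3, -1.2, -0.0]
grip_width: 0.601
time: 2.1
position: [0.5602, -0.0846, 0.4213]
tool_rot: [-3.138, 0.073, 0.002]
ft_force: [-0.2, 0.2, 0.0]
grip_width: 0.599
[ 0.56019606 -0.08459406  0.42132314] 2.1 [-0.20004367  0.1683031   0.04341329]
[ -0.62541291   6.13138755 221.30658082]
{'K': array([[371.64829954,   0.        , 321.64673573],
       [  0.        , 371.64829954, 237.24343245],
       [  0.        ,   0.        ,   1.        ]]), 'pose': array([[-4.99494114e-02, -9.63707242e-01, -2.62246845e-01,
         6.30462218e-01],
       [-9.98751749e-01,  4.81882336e-02,  1.31468206e-02,
        -9.24983184e-02],
       [-3.24740285e-05,  2.62576171e-01, -9.64911267e-01,
         5.83025142e-01],
       [ 0.00000000e+00,  0.00000000e+00,  0.00000000e+00,
         1.00000000e+00]])}
```

View pics/w1.png

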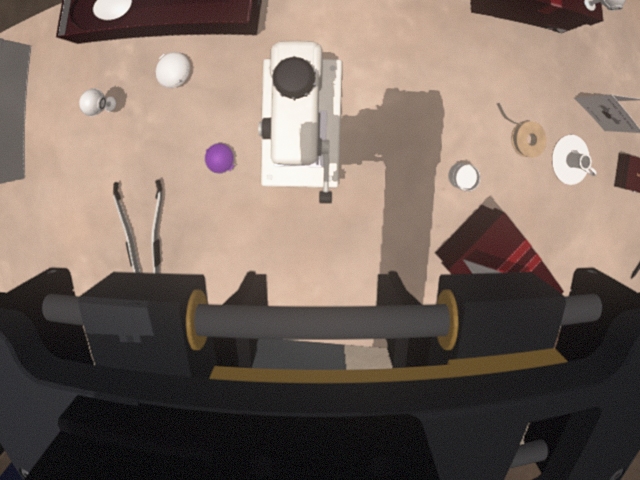

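The wrist view shows the knob at (325,197), base corners at (262,60), (341,60), (340,185), (262,185), and the tongs' jaws at (117,186) and (159,183).

```bash
python3 - <<'E'
from h import *
np.set_printoptions(precision=4,suppress=True)
im=cv2.imread('pics/w1.png')
m=(im[185:210,312:338].max(2)<60);c=np.argwhere(m).mean(0)[::-1]+[312,185];print(c)
k=cast('wrist',c,.130);print('knob',k)
for p in [(262,60),(341.5,60),(340,185),(262,185)]: print(cast('wrist',p,.016))
for t in (.127+.005-.019,):
    print(rel([k[0],k[1],t]))
E
```

```text
[nan nan]
knob [nan nan nan]
[ 0.7587 -0.0084  0.016 ]
[ 0.7507 -0.1284  0.016 ]
[ 0.5579 -0.117   0.016 ]
[0.5645 0.0031 0.016 ]
[nan nan nan]<stdin>:4: RuntimeWarning: Mean of empty slice.
  ret = um.true_divide(
```

```bash
python3 - <<'E'
from h import *
np.set_printoptions(precision=4,suppress=True)
im=cv2.imread('pics/w1.png');g=im[182:212,305:345].max(2).astype(float);print(g.min())
m=(g<90).astype(np.uint8);n,l,st,c=cv2.connectedComponentsWithStats(m);i=1+st[1:,4].argmax();c=c[i]+[305,182];print(c,st[i])
k=cast('wrist',c,.129);print('knob',k)
t=cv2.imread('pics/top0.png');g=t[230:255,345:368].max(2);m=(g<70).astype(np.uint8);n,l,st,q=cv2.connectedComponentsWithStats(m);i=1+st[1:,4].argmax();q=q[i]+[345,230];print(q,st[i],cast('top',q,.13))
print(rel([k[0],k[1],.111]))
E
```

```text
72.0
[325.1609 196.5172] [15 10 11 11 87]
knob [ 0.5589 -0.0932  0.129 ]
[355.8864 242.3409] [ 8  9  7  7 44] [ 0.5581 -0.0874  0.13  ]
[  0.266    5.6983 310.5198]
```

```bash
python3 -m creep '[[[0.6,-1,5,50,0,0,0],[0.6,-1,5,100,0,0,0],[0.6,-1,5,150,0,0,0],[0.6,-1,5,200,0,0,0],[0.6,-1,5,240,0,0,0]]]'
python3 -m creep '[[[0.6,0,0,20,0,0,0],[0.6,0,0,40,0,0,0],[0.6,0,0,55,0,0,0],[0.6,0,0,67,0,0,0],[0.6,0,0,67,0,0,0]]]'
python3 - <<'E'
from h import *
s=ctrl.get_state();print(s['position'],s['time'],s['ft_force'])
im=ctrl.get_image('wrist');cv2.imwrite('pics/w2.png',im[...,::-1])
E
```

```text
time: 2.65
position: [0.5556, -0.0975, 0.1794]
tool_rot: [3.139, -0.091, -0.005]
ft_force: [0.6, -0.9, -0.2]
grip_width: 0.597
time: 3.15
position: [0.5565, -0.0958, 0.114]
tool_rot: [-3.14, 0.088, 0.004]
ft_force: [-0.7, 0.6, -0.6]
grip_width: 0.601
[ 0.55649839 -0.0957869   0.11396847] 3.15 [-0.70796689  0.55090932 -0.6433077 ]
```

View pics/w2.png

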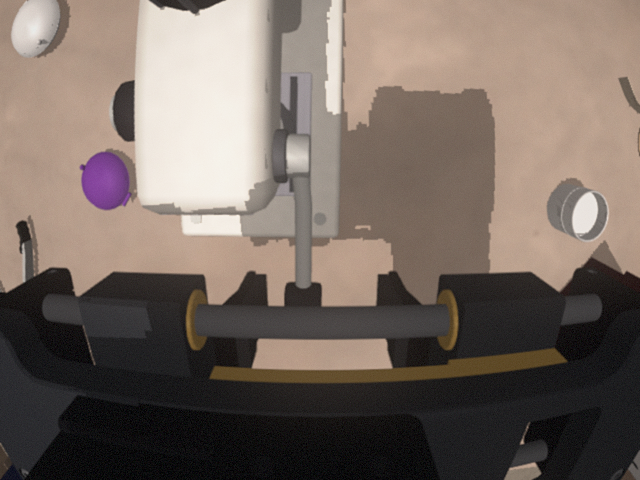

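The knob is at (303,295), while the fingers' midpoint is at column 322. So I shift about 8.5 mm to +y, then close.

```bash
python3 -m creep '[[[0.6,2,-8.5,2,0,0,0],[0.6,2,-8.5,2,0,0,0],[0.0,2,-8.5,2,0,0,0],[0.0,2,-8.5,2,0,0,0],[0.0,2,-8.5,2,0,0,0]]]' 12
python3 -m creep '[[[0.0,0,0,0,0,0,0],[0,0,0,0,0,0,0],[0.0,0,0,0,0,0,0]]]'
python3 - <<'E'
from h import *
s=ctrl.get_state();print(s['position'],R.from_rotvec(s['tool_rot']).as_matrix())
# arc offsets in stand x,z (mm)
for th in np.arange(0,1.31,.125): print(round(th,3),62*(1-np.cos(th)).round(3),(62*np.sin(th)).round(1))
E
```

```text
time: 3.7
position: [0.5604, -0.0868, 0.1138]
tool_rot: [3.14, -0.087, 0.001]
ft_force: [-0.3, 0.1, 0.2]
grip_width: 0.413
time: 4.0
position: [0.5602, -0.0878, 0.1136]
tool_rot: [3.139, -0.088, -0.0]
ft_force: [0.4, -1.8, 0.9]
grip_width: 0.184
[ 0.56017863 -0.08776078  0.11355893] [[ 9.98431606e-01 -5.59850007e-02 -9.24084462e-05]
 [-5.59850738e-02 -9.98430743e-01 -1.31230448e-03]
 [-1.87940664e-05  1.31541976e-03 -9.99999135e-01]]
0.0 0.0 0.0
0.125 0.496 7.7
0.25 1.922 15.3
0.375 4.2780000000000005 22.7
0.5 7.564 29.7
0.625 11.718 36.3
0.75 16.616 42.3
0.875 22.258 47.6
1.0 28.52 52.2
1.125 35.278 55.9
1.25 42.470000000000006 58.8
```

Gripped: 0.184 × 87 = 16 mm, which is the knob's length. I swing it along the arc.

```bash
python3 -m creep '[[[0,0.5,0,-7.7,0,0,0],[0,2,0,-15.3,0,0,0],[0,4.3,0,-22.7,0,0,0],[0,7.6,0,-29.7,0,0,0],[0,11.7,0,-36.3,0,0,0]]]'
python3 -m creep '[[[0,5,0,-6,0,0,0],[0,10.5,0,-11.3,0,0,0],[0,17,0,-15.9,0,0,0],[0,23.6,0,-19.6,0,0,0],[0,31,0,-22.5,0,0,0]]]'
python3 -m creep '[[[0,1,0,-0.5,0,0,0],[0,1.5,0,-0.5,0,0,0],[0,1.5,0,-0.5,0,0,0]]]'
python3 - <<'E'
from h import *
im=ctrl.get_image('scene');cv2.imwrite('pics/s3.png',cv2.resize(im[140:280,240:400,::-1],(640,560),interpolation=cv2.INTER_CUBIC))
E
```

```text
time: 4.5
position: [0.5713, -0.0884, 0.1503]
tool_rot: [3.139, -0.088, -0.003]
ft_force: [-2.1, -4.4, -2.6]
grip_width: 0.177
time: 5.0
position: [0.6023, -0.0906, 0.1734]
tool_rot: [3.138, -0.089, -0.003]
ft_force: [-4.0, -5.4, 2.0]
grip_width: 0.181
time: 5.3
position: [0.6042, -0.0907, 0.1741]
tool_rot: [3.138, -0.088, -0.001]
ft_force: [-2.6, -5.6, 2.1]
grip_width: 0.184
```

View pics/s3.png

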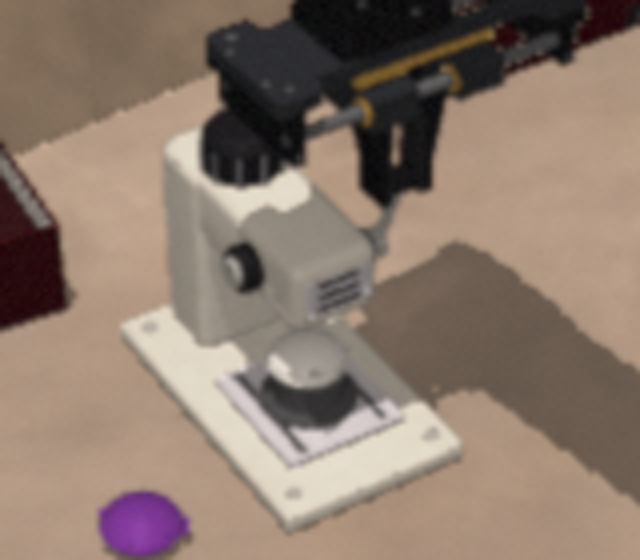

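The lever is fully up (the knob moved 44 mm back and 60 mm up), and the box is still in its nest. I release it and go to the tongs.

```bash
python3 -m creep '[[[0.4,0,0,0,0,0,0],[0.4,0,0,0,0,0,0],[0.4,0,0,0,0,0,0],[0.4,0,0,-30,0,0,0],[0.4,0,0,-75,0,0,0]]]' 20
python3 -m creep '[[[1,0,0,-30,0,0,0],[1,-30,-39,-30,0,0,0],[1,-60,-78,-30,0,0,0],[1,-90,-117,-30,0,0,0],[1,-120,-156,-30,0,0,0]]]'
python3 -m creep '[[[1,-30,-39,0,0,0,0],[1,-60,-78,0,0,0,0],[1,-90,-117,0,0,0,0],[1,-117,-153,0,0,0,0],[1,-117,-153,0,0,0,0]]]'
python3 -m creep '[[[1,0,0,0,0,0,0],[1,0,0,0,0,0,0]]]'
python3 - <<'E'
from h import *
s=ctrl.get_state();print(s['position'],s['time'],s['ft_force']);P=ctrl.camera_params('wrist');print(P['pose'])
im=ctrl.get_image('wrist');cv2.imwrite('pics/w4.png',im[...,::-1]);
import pickle;pickle.dump(P,open('P4','wb'))
E
```

```text
time: 5.85
position: [0.6029, -0.0878, 0.2459]
tool_rot: [-3.138, 0.084, 0.009]
ft_force: [0.8, -0.5, 0.6]
grip_width: 0.391
time: 6.35
position: [0.4921, 0.0761, 0.2781]
tool_rot: [-3.14, 0.084, -0.002]
ft_force: [0.6, 0.6, 0.1]
grip_width: 0.77
time: 6.85
position: [0.3804, 0.24, 0.2787]
tool_rot: [-3.139, 0.066, -0.002]
ft_force: [1.1, -0.3, 0.5]
grip_width: 0.996
time: 7.05
position: [0.3853, 0.232, 0.2779]
tool_rot: [3.14, -0.088, 0.001]
ft_force: [0.4, 0.3, -0.8]
grip_width: 0.998
[0.38529931 0.23198966 0.27788666] 7.05 [ 0.39542906  0.33487295 -0.80682539]
[[-5.56480021e-02 -9.63932163e-01 -2.60265414e-01  4.56021624e-01]
 [-9.98450124e-01  5.39344667e-02  1.37267086e-02  2.27088544e-01]
 [ 8.05660448e-04  2.60625899e-01 -9.65439533e-01  4.39532854e-01]
 [ 0.00000000e+00  0.00000000e+00  0.00000000e+00  1.00000000e+00]]
```

View pics/w4.png

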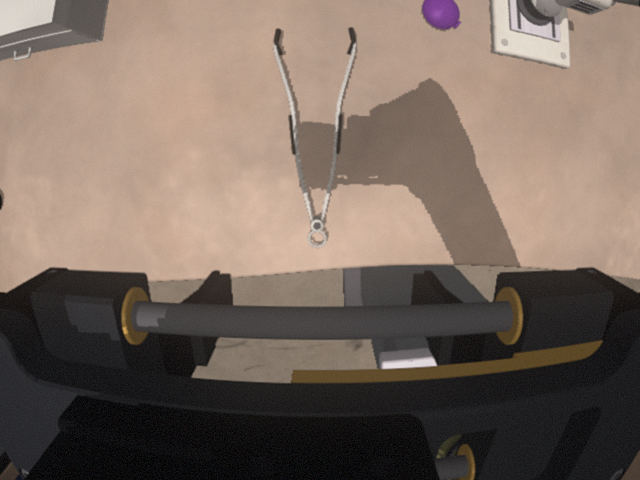

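The tongs are clear here: grips at about (293,134) and (340,132), jaws at (278,41) and (352,40), pivot at (317,224).

```bash
python3 - <<'E'
from h import *
import pickle
np.set_printoptions(precision=4,suppress=True)
P=pickle.load(open('P4','rb'))
im=cv2.imread('pics/w4.png');g=im.max(2)
def blob(x0,y0,x1,y1,t=75):
    n,l,st,c=cv2.connectedComponentsWithStats((g[y0:y1,x0:x1]<t).astype(np.uint8));i=1+st[1:,4].argmax();print(st[i]);return c[i]+[x0,y0]
G=[cast('wrist',blob(284,110,300,158),.017,P),cast('wrist',blob(334,108,346,156),.017,P)]
J=[cast('wrist',blob(265,22,290,56),.017,P),cast('wrist',blob(342,22,362,56),.017,P)]
print(G,J);gm=sum(G)/2;jm=sum(J)/2;v=jm-gm;yaw=np.arctan2(v[1],v[0]);print(gm,jm,np.linalg.norm(v),yaw,cast('wrist',(317,224),.017,P))
pv=cast('wrist',(317,224),.017,P);print('yaw from pivot',np.arctan2(*(jm-pv)[1::-1]),np.linalg.norm(jm-pv))
print('shift',rel([gm[0],gm[1],.003]));x=R.from_rotvec(ctrl.get_state()['tool_rot']).as_matrix()[:,0];print(np.arctan2(x[1],x[0]))
E
```

```text
[ 6  6  5 38 61]
[  3   7   5  39 100]
[10  8  7 25 72]
[ 6  6  7 26 70]
[array([0.4615, 0.26  , 0.017 ]), array([0.4607, 0.2071, 0.017 ])] [array([0.5751, 0.2699, 0.017 ]), array([0.5718, 0.1866, 0.017 ])]
[0.4611 0.2335 0.017 ] [0.5734 0.2283 0.017 ] 0.11243499312744144 -0.04682606038838026 [0.3584 0.2376 0.017 ]
yaw from pivot -0.04343727302272288 0.21522716557721802
shift [ 75.4153  -6.125  274.7877]
-0.057001727640541365
```

```bash
python3 -m creep '[[[1,35,-3,40,0,0,-0.012],[1,75.5,-6,80,0,0,-0.012],[1,75.5,-6,120,0,0,-0.012],[1,75.5,-6,160,0,0,-0.012],[1,75.5,-6,200,0,0,-0.012]]]' 20
python3 -m creep '[[[1,0,0,25,0,0,0],[1,0,0,45,0,0,0],[1,0,0,60,0,0,0],[1,0,0,70,0,0,0],[1,0,0,70,0,0,0]]]'
python3 - <<'E'
from h import *
print(rel([.4611,.2335,.003]))
E
```

```text
time: 7.6
position: [0.4612, 0.2329, 0.0753]
tool_rot: [-3.14, 0.073, 0.003]
ft_force: [0.5, -0.7, 0.4]
grip_width: 0.994
time: 8.1
position: [0.4601, 0.2336, 0.0067]
tool_rot: [3.14, -0.069, -0.003]
ft_force: [-0.5, -0.2, 0.2]
grip_width: 1.002
[1.04665913 0.00375062 3.66364123]
```

```bash
python3 -m creep '[[[1,1,0,4,0,0,0],[0.6,1,0,4,0,0,0],[0.6,1,0,4,0,0,0],[0.6,1,0,4,0,0,0],[0.6,1,0,4,0,0,0]]]' 20
python3 -m creep '[[[0.6,0,0,0,0,0,0],[0.6,0,0,0,0,0,0],[0.6,0,0,0,0,0,0]]]'
```

```text
time: 8.6
position: [0.4618, 0.2344, 0.0042]
tool_rot: [-3.141, 0.068, -0.001]
ft_force: [-0.4, 0.2, 0.3]
grip_width: 0.724
time: 8.9
position: [0.4618, 0.2345, 0.0041]
tool_rot: [-3.141, 0.068, -0.001]
ft_force: [0.0, 0.1, 2.7]
grip_width: 0.605
```

```bash
python3 -m creep '[[[0.6,0,0,-5,0,0,0],[0.6,0,0,-20,0,0,0],[0.6,0,0,-40,0,0,0],[0.6,0,0,-60,0,0,0],[0.6,0,0,-80,0,0,0]]]'
python3 -m creep '[[[0.6,0,0,-20,0,0,0],[0.6,0,0,-40,0,0,0],[0.6,-2,30,-60,0,0,0],[0.6,-4,60,-70,0,0,0],[0.6,-6,90,-70,0,0,0]]]'
python3 -m creep '[[[0.6,-2,40,0,0,0,0],[0.6,-4,80,0,0,0,0],[0.6,-4,120,0,0,0,0.012],[0.6,-4,160,0,0,0,0.012],[0.6,-4,190,0,0,0,0.012]]]'
python3 -m creep '[[[0.6,0,0,0,0,0,0],[0.6,0,0,0,0,0,0],[0.6,0,0,0,0,0,0]]]'
python3 - <<'E'
from h import *
s=ctrl.get_state();print(s['position'],s['tool_rot'],s['time'],s['ft_force']);P=ctrl.camera_params('wrist')
im=ctrl.get_image('wrist');cv2.imwrite('pics/w5.png',im[...,::-1]);
import pickle;pickle.dump(P,open('P5','wb'))
cv2.imwrite('pics/s5.png',ctrl.get_image('scene')[...,::-1])
E
```

```text
time: 9.4
position: [0.4614, 0.2344, 0.0854]
tool_rot: [3.141, -0.067, 0.0]
ft_force: [-0.0, 0.3, -1.3]
grip_width: 0.602
time: 9.9
position: [0.4523, 0.1446, 0.1563]
tool_rot: [-3.141, 0.065, -0.006]
ft_force: [0.8, 0.3, -1.7]
grip_width: 0.602
time: 10.4
position: [0.4389, -0.0474, 0.1548]
tool_rot: [3.139, -0.089, 0.001]
ft_force: [0.6, -0.3, -1.8]
grip_width: 0.602
time: 10.7
position: [0.4396, -0.0436, 0.1542]
tool_rot: [-3.14, 0.084, -0.001]
ft_force: [-0.7, -0.3, -0.8]
grip_width: 0.6
[ 0.43956507 -0.04364906  0.15424905] [-3.14031391e+00  8.36293851e-02 -7.02845713e-04] 10.7 [-0.74711164 -0.31936747 -0.80991817]
```

View pics/w5.png

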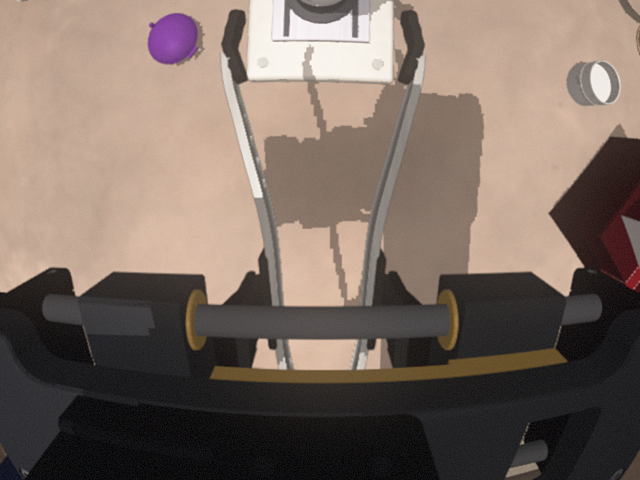

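View pics/s5.png

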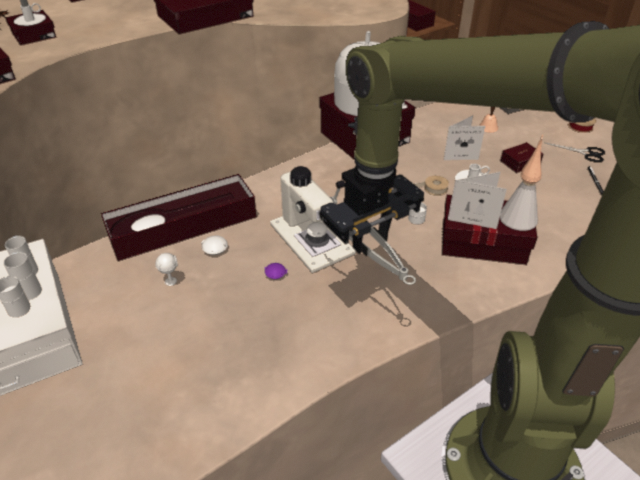

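The tongs are held with jaws at (235,45) and (411,47). The base's front corners are at (248,80) and (393,81), and the nest is at the top edge near x = 328.

```bash
python3 - <<'E'
from h import *
import pickle
np.set_printoptions(precision=4,suppress=True)
P=pickle.load(open('P5','rb'))
a=cast('wrist',(248,80),.016,P);b=cast('wrist',(393.5,81.5),.016,P);m=(a+b)/2;v=a-b;yaw=np.arctan2(-v[0],v[1])
print('front',a,b,np.linalg.norm(v),'yaw',yaw,'nest',toW(m,-.055,[.075,0,0]))
for z in(.14,.15,.16,.17,.18): 
    l=cast('wrist',(235,45),z,P);r=cast('wrist',(411,47),z,P);print(z,(l+r)/2,np.linalg.norm(l-r))
s=ctrl.get_state();x=R.from_rotvec(s['tool_rot']).as_matrix()[:,0];print(np.arctan2(x[1],x[0]))
im=cv2.imread('pics/s5.png');cv2.imwrite('pics/s5c.png',cv2.resize(im[180:290,270:430],(800,550),interpolation=cv2.INTER_CUBIC))
E
```

```text
front [0.5633 0.0079 0.016 ] [ 0.5558 -0.1088  0.016 ] 0.11687925282447237 yaw -0.06430916499262351 nest [ 0.6344 -0.0546  0.016 ]
0.14 [ 0.5571 -0.0516  0.14  ] 0.08383036134816901
0.15 [ 0.5544 -0.0515  0.15  ] 0.07906563073248352
0.16 [ 0.5517 -0.0513  0.16  ] 0.07430090011679802
0.17 [ 0.5491 -0.0511  0.17  ] 0.06953616950111251
0.18 [ 0.5464 -0.0509  0.18  ] 0.06477143888542702
-0.0525316571337583
```

View pics/s5c.png

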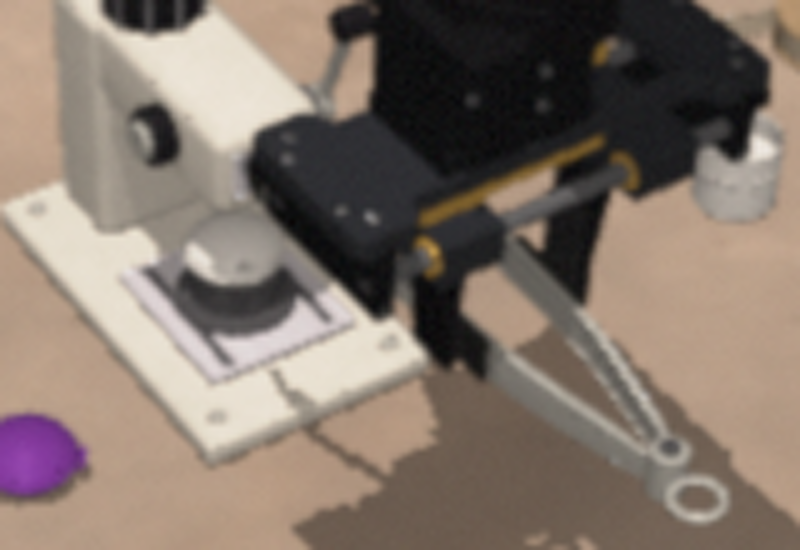

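```bash
python3 - <<'E'
from h import *
import pickle
np.set_printoptions(precision=4,suppress=True)
P=pickle.load(open('P5','rb'))
im=cv2.imread('pics/w5.png');g=im.max(2)
def blob(x0,y0,x1,y1,t=80):
    n,l,st,c=cv2.connectedComponentsWithStats((g[y0:y1,x0:x1]<t).astype(np.uint8));i=1+st[1:,4].argmax();print(st[i]+[x0,y0,0,0,0]);return c[i]+[x0,y0]
p=blob(215,5,250,95);q=blob(395,5,430,95);print(p,q)
for z in(.15,.155,.16,.165,.17):
    l=cast('wrist',p,z,P);r=cast('wrist',q,z,P);print(z,(l+r)/2,np.linalg.norm(l-r))
for px in[(409,280),(403,269)]:
  for z in (.14,.15,.16,.17,.18,.19): print(px,z,cast('scene',px,z))
E
```

```text
[222  10  25  73 998]
[ 399   11   25   73 1047]
[234.485   43.6854] [410.4909  45.0936]
0.15 [ 0.5552 -0.0513  0.15  ] 0.07909542199072675
0.155 [ 0.5538 -0.0512  0.155 ] 0.07671215902786681
0.16 [ 0.5525 -0.0511  0.16  ] 0.07432889606500684
0.165 [ 0.5511 -0.051   0.165 ] 0.07194563310214688
0.17 [ 0.5498 -0.0509  0.17  ] 0.06956237013928693
(409, 280) 0.14 [ 0.3288 -0.0504  0.14  ]
(409, 280) 0.15 [ 0.3221 -0.043   0.15  ]
(409, 280) 0.16 [ 0.3155 -0.0357  0.16  ]
(409, 280) 0.17 [ 0.3089 -0.0283  0.17  ]
(409, 280) 0.18 [ 0.3023 -0.021   0.18  ]
(409, 280) 0.19 [ 0.2957 -0.0137  0.19  ]
(403, 269) 0.14 [ 0.3573 -0.0608  0.14  ]
(403, 269) 0.15 [ 0.3504 -0.0534  0.15  ]
(403, 269) 0.16 [ 0.3434 -0.0459  0.16  ]
(403, 269) 0.17 [ 0.3364 -0.0384  0.17  ]
(403, 269) 0.18 [ 0.3294 -0.031   0.18  ]
(403, 269) 0.19 [ 0.3224 -0.0235  0.19  ]
```

```bash
python3 -m creep '[[[0.6,0,0,30,0,0,0],[0.6,0,0,60,0,0,0],[0.6,0,0,90,0,0,0],[0.6,0,0,109,0,0,0],[0.6,0,0,109,0,0,0]]]'
python3 -m creep '[[[0.6,20,-0.5,0,0,0,0],[0.6,40,-0.5,0,0,0,0],[0.6,60,-0.5,0,0,0,0],[0.6,75,-0.5,0,0,0,0],[0.6,82.5,-0.8,0,0,0,0]]]'
python3 -m creep '[[[0.6,0,0,0,0,0,0],[0.6,0,0,0,0,0,0]]]'
python3 - <<'E'
from h import *
s=ctrl.get_state();print(s['position'],s['time'],s['ft_force']);P=ctrl.camera_params('wrist')
a=ctrl.get_image('wrist');b=ctrl.get_image('scene');cv2.imwrite('pics/ws6.png',np.hstack([a[0:300,150:500],cv2.resize(b[190:290,270:420],(450,300))])[...,::-1])
E
```

```text
time: 11.3
position: [0.437, -0.0436, 0.0425]
tool_rot: [-3.139, 0.083, 0.009]
ft_force: [0.6, 0.2, -2.0]
grip_width: 0.601
time: 11.8
position: [0.5242, -0.0483, 0.0463]
tool_rot: [-3.14, 0.086, -0.004]
ft_force: [0.3, -0.4, -1.6]
grip_width: 0.602
time: 12.0
position: [0.5214, -0.0485, 0.0452]
tool_rot: [3.14, -0.086, -0.001]
ft_force: [-0.8, -0.1, -1.5]
grip_width: 0.605
[ 0.521412   -0.04846204  0.04516989] 12.0 [-0.84370329 -0.08871116 -1.47065355]
```

View pics/ws6.png

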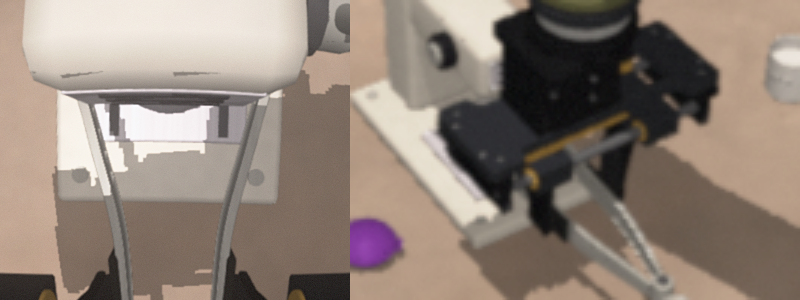

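The jaws straddle the nest centrally under the head, with no contact force. I close on the box at 30 N.

```bash
python3 -m creep '[[[0.5,0,0,0,0,0,0],[0.45,0,0,0,0,0,0],[0.2,0,0,0,0,0,0],[0.2,0,0,0,0,0,0],[0.2,0,0,0,0,0,0]]]' 30
python3 -m creep '[[[0.2,0,0,0,0,0,0],[0.2,0,0,0,0,0,0],[0.2,0,0,0,0,0,0]]]'
```

```text
time: 12.6
position: [0.5217, -0.0488, 0.0448]
tool_rot: [3.14, -0.087, -0.001]
ft_force: [-1.6, -0.4, -0.6]
grip_width: 0.451
time: 12.9
position: [0.5218, -0.0488, 0.0448]
tool_rot: [3.14, -0.087, -0.0]
ft_force: [-1.2, -0.2, -1.5]
grip_width: 0.45
```

Width is 39 mm, as expected with the box held. I lift 12 mm and then draw it out.

```bash
python3 -m creep '[[[0.2,0,0,-3,0,0,0],[0.2,0,0,-7,0,0,0],[0.2,0,0,-11,0,0,0],[0.2,0,0,-11,0,0,0],[0.2,0,0,-11,0,0,0]]]'
python3 -m creep '[[[0.2,0,0,0,0,0,0],[0.2,0,0,0,0,0,0]]]'
python3 - <<'E'
from h import *
a=ctrl.get_image('wrist');cv2.imwrite('pics/w7.png',a[0:300,150:500,::-1])
E
```

```text
time: 13.4
position: [0.522, -0.0489, 0.056]
tool_rot: [3.14, -0.087, 0.001]
ft_force: [-0.9, -0.8, -1.9]
grip_width: 0.452
time: 13.6
position: [0.5217, -0.0487, 0.0557]
tool_rot: [-3.14, 0.087, 0.001]
ft_force: [-0.3, -0.1, -0.5]
grip_width: 0.449
```

View pics/w7.png

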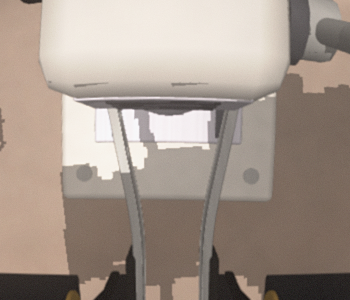

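```bash
python3 -m creep '[[[0.2,0,0,-3,0,0,0],[0.2,0,0,-3,0,0,0],[0.2,0,0,-3,0,0,0],[0.2,-6,0,-3,0,0,0],[0.2,-18,0,-3,0,0,0]]]'
python3 -m creep '[[[0.2,-15,0,0,0,0,0],[0.2,-30,0,0,0,0,0],[0.2,-45,0,0,0,0,0],[0.2,-58,0,0,0,0,0],[0.2,-64,0,0,0,0,0]]]'
python3 -m creep '[[[0.2,0,0,-8,0,0,0],[0.2,0,0,-25,0,0,0],[0.2,0,0,-45,0,0,0],[0.2,0,0,-65,0,0,0],[0.2,0,0,-85,0,0,0]]]'
python3 -m creep '[[[0.2,0,0,-20,0,0,0],[0.2,0,0,-40,0,0,0],[0.2,0,0,-60,0,0,0],[0.2,0,-15,-75,0,0,0],[0.2,0,-35,-80,0,0,0]]]'
python3 - <<'E'
from h import *
im=ctrl.get_image('scene');cv2.imwrite('pics/s8.png',im[...,::-1])
w=ctrl.get_image('wrist');cv2.imwrite('pics/w8.png',w[...,::-1])
h=cv2.cvtColor(w,cv2.COLOR_RGB2HSV);m=((h[...,1]<45)&(h[...,2]>110)).astype(np.uint8);m[270:]=0
n,l,st,c=cv2.connectedComponentsWithStats(m)
for i in range(1,n):
    if st[i,4]>300: print(st[i],c[i])
E
```

```text
time: 14.15
position: [0.5037, -0.0476, 0.0588]
tool_rot: [-3.14, 0.086, -0.0]
ft_force: [0.0, -0.4, -2.1]
grip_width: 0.453
time: 14.65
position: [0.4377, -0.0444, 0.0585]
tool_rot: [3.139, -0.087, -0.003]
ft_force: [0.5, -0.4, -1.9]
grip_width: 0.452
time: 15.15
position: [0.4407, -0.0441, 0.1454]
tool_rot: [3.14, -0.086, 0.002]
ft_force: [-0.5, -0.2, -2.5]
grip_width: 0.447
time: 15.65
position: [0.4435, -0.0097, 0.2264]
tool_rot: [3.14, -0.09, 0.006]
ft_force: [0.4, 0.6, -2.6]
grip_width: 0.451
[  265     0   154   270 15122] [347.01626769  67.28309747]
[ 249   49   46  221 2758] [273.35134155 160.29405366]
[ 557   79   45   37 1372] [579.52405248  97.18877551]
[ 601  205   39   65 1343] [624.70662695 235.05361132]
```

```bash
python3 -m creep '[[[0.2,0,-30,0,0,0,0],[0.2,0,-60,0,0,0,0],[0.2,0,-90,0,0,0,0],[0.2,0,-120,0,0,0,0],[0.2,0,-140,0,0,0,0]]]'
python3 -m creep '[[[0.2,0,-10,0,0,0,0],[0.2,0,-15,0,0,0,0],[0.2,0,-15,0,0,0,0],[0.2,0,-15,0,0,0,0],[0.2,0,-15,0,0,0,0]]]'
python3 - <<'E'
from h import *
np.set_printoptions(precision=4,suppress=True)
s=ctrl.get_state();print(s['position'],s['time'],s['ft_force'],s['grip_width'])
yy=R.from_rotvec(s['tool_rot']).as_matrix()[:,0];p=s['position']+.111*yy+[0,0,.0075];print('expected box mid',p)
for n in('wrist','scene','top'):
    w=ctrl.get_image(n);cv2.imwrite(f'pics/{n}9.png',w[...,::-1]);P=ctrl.camera_params(n);T=np.linalg.inv(P['pose']);q=T[:3,:3]@p+T[:3,3];K=P['K']
    if n=='wrist':
        t=np.arctan2(np.hypot(*q[:2]),q[2]);u=q[:2]/np.hypot(*q[:2])*t
    else:u=q[:2]/q[2]
    u=u*K[0,0]+K[:2,2];print(n,'expected px',u)
    h=cv2.cvtColor(w,cv2.COLOR_RGB2HSV);x,y=u.astype(int);r=70 if n=='wrist' else 28
    y0,x0=max(0,y-r),max(0,x-r);c=h[y0:y+r,x0:x+r];m=((c[...,1]<50)&(c[...,2]>90)).astype(np.uint8)
    k,l,st,ce=cv2.connectedComponentsWithStats(m)
    for i in range(1,k):
        if st[i,4]>40: print(' ',st[i]+[x0,y0,0,0,0],ce[i]+[x0,y0])
    step=max(1,r//14)
    for row in range(0,c.shape[0],step): print(''.join('#' if v[2]<70 else 'o' if v[1]<50 else '.' for v in c[row,::step]))
E
```

```text
time: 16.25
position: [0.4497, 0.1325, 0.2241]
tool_rot: [-3.14, 0.083, -0.001]
ft_force: [-0.0, 0.1, -1.7]
grip_width: 0.452
time: 16.75
position: [0.4506, 0.1442, 0.2237]
tool_rot: [3.14, -0.09, -0.0]
ft_force: [0.1, -0.6, -1.5]
grip_width: 0.452
[0.4506 0.1442 0.2237] 16.75 [ 0.084  -0.5826 -1.4649] 0.4516107442829425
expected box mid [0.5614 0.1378 0.2312]
wrist expected px [319.597   44.6083]
  [ 265    0  116   99 9331] [322.7989  46.7856]
  [250  48  22  66 785] [258.5873  84.7554]
  [373  54  16  60 492] [382.876   93.8374]
.........oooooooooooooo.....
........ooooooooooooooo.....
...oo#.ooooooooooooooooo.oo.
...oo#oooooooooooooooooooooo
..oooooooooooooooooooooooooo
..o.oooooooooooooooooooooooo
..oooooooooooooooooooooooooo
.ooooooooooooooooooooooooooo
.oo#oooooooooooooooooooooooo
.ooooooooooooooooooooooooooo
.ooooooooooooooooooooooooooo
.ooooooooooooooooooooooooooo
.ooooooooooooooooooooooooooo
.ooooooooooooooooooooooooooo
.ooooooooooooooooooooooooooo
.ooooooooooooooooooooooooooo
.oooo.oooooooooooooooooo.o#o
.ooo...oooooooooooooooo...oo
.ooo.....ooooooooooooo....oo
.ooo.......
[... 1234 characters left out ...]
....
............................
............................
............................
............................
................oo..........
............ooooooo.........
.........#.oooooooo.........
........##oooooooooo#.......
........#ooooooooooo#.......
........#oooooooooooo#......
.......o#oooooooooooo#......
#......o#ooooooooooo#o......
##.....o#ooooooooooo#o......
###....o#ooooooooooooo......
####...oo.ooooooooo.oo......
####...oo...oooooo..o.......
#####..oo...........o.......
..###...o..........oo.......
..####..o..........oo.......
.#####..o..........o........
.#.####.o.........oo........
...####.o.........o.........
...####.oo........o.........
..#.####oo........o.........
```

```bash
python3 - <<'E'
from h import *
P=ctrl.camera_params('top');T=np.linalg.inv(P['pose']);im=cv2.imread('pics/top9.png')
for th in(0,.9,1.1,1.25):
    p=toW([.6344,-.0546,0],-.055,[-.01-.062*np.cos(th),-.0395,.127+.062*np.sin(th)]);q=T[:3,:3]@p+T[:3,3];print(th,P['K'][:2]@(q/q[2]))
c=im[190:255,340:372].max(2)<70;n,l,st,ce=cv2.connectedComponentsWithStats(c.astype(np.uint8))
for i in range(1,n):
    if st[i,4]>10: print(st[i],ce[i]+[340,190])
s=ctrl.get_state();print(s['grip_width'],abs(s['qd']).max());ctrl.close_job()
E
```

```text
0 [357.05628213 241.54506356]
0.9 [358.65930622 227.36414911]
1.1 [359.10882806 221.9799313 ]
1.25 [359.44261516 217.681373  ]
[13 26 10  8 53] [358.11320755 219.67924528]
[ 0 34  6  2 12] [342.5 224.5]
0.4491208011480762 0.004073224162170663
the job is handed in; nothing more can be done
```

I swung the lift lever up, picked up the tongs, gripped the pillbox, lifted it out of the nest and drew it out to the front. It is now held to the left of the stand. The job was handed in with about 17 s on the clock; no verdict is reported, so these are my own last checks:

- **Box in the jaws:** in the last pictures it appears where the tongs' geometry predicts, to within a pixel in the top view and a few pixels in the wrist view. The grips are 39 mm wide with the grip set to 30 N.
- **Height and clearance:** the box's underside is at about 0.22 m, going by the gripper's position. The box is about 0.2 m sideways from the nest.
- **Level and still:** its outline from above is nearly round, so it looks level. The tilt angle itself was not measured. The arm's joint speeds were near zero.
- **Lever:** the knob is about 2 pixels from its place at the stop in the top view, which puts the lever at about 1.2 rad.

**Disagreements and gaps:**
- An early wrist reading of the knob was about 6 mm off in y compared with the top camera. I corrected it before pinching.
- One view hinted that the tongs' tips sagged by 5 mm or so before the box was gripped. Later views did not show it.
- The scene camera could not confirm the box at the end because the gripper blocks its view.
- I did not check the bystanders again at the end. No contact forces suggested that any of them was touched.

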